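Draw a glass strip weight out of the gap beside the light box with the bent rod

TASK

A flat glass strip has slipped to the far end of the narrow gap between the drawer chest and the light box. Take the bent rod from the tool rail, lay its rubber foot on the glass with a light pressure and draw the strip along the bench until it lies wholly clear of the gap; the glass cracks if it is pressed hard, and no finger may touch it. Then hang the rod back in its slot, let go, and leave the other things as they are.

Things in the scene. Friction and masses are not known exactly. Their poses are not given: they have to be found in the camera images.
- station: Fixed: wooden two-drawer chest (left, 95 mm high) and white light box (right, 90 mm high), a 125 mm backboard behind both. Between them a gap 34 mm wide, 210 mm long, open on top and at the mouth (robot side), closed by the backboard; its floor is the bench. Origin: on the bench, middle of the mouth, level with the fronts; x along the gap to the backboard, y to the chest.
- strip: Dropped part: pale green frosted glass strip, 120 long (x), 26 wide, 8 mm thick, 50 to 85 g, flat on the bench, its far end within 4 mm of the backboard (no room for the rod behind it). It slides easily (friction about 0.3); the rod's rubber grips it (1.1). 3 to 8 N on it drags it; a rod force over 12 N cracks it. Origin: middle of its underside.
- strip_front (a point): Middle of the strip's end nearer the mouth, at mid thickness.
- strip_back (a point): Middle of the strip's end nearer the backboard, at mid thickness.
- rack: Fixed wooden tool rail, base 190 x 130 mm, board top at 150 mm, 14 mm thick, with three slots open to its -x. An awl and a needle tool stay in the outer slots, 55 mm to either side, 40 mm high above the board. The rod hangs in the middle slot, 13 mm wide, from the board's edge at x = -30 mm to x = +12 mm. Origin: on the bench under the seat; x into the slot.
- rack_seat (a point): On the board's top in the middle slot, where the rod's axis belongs; the rod's collar rests here. To take the rod out: lift it 8 to 20 mm, then draw it along the rack's -x by 90 mm, until the foot is clear of the board, before raising it; to hang it, the reverse.
- rod: L-shaped rod, 100 g, loose, hanging upright, foot to the rack's +x. Steel shank 7 mm thick; from its lower end a rubber-sleeved foot, 10 mm thick, runs out along x to 46 mm, toe lowest. Brass collar 30 mm wide, z = 118 to 123 mm, then a flat-sided wooden handle up to z = 179 mm, 18 mm thick along x, 26 mm wide along y. Origin: shank axis, level with the toe's nominal underside; z up.
- rod_toe (a point): Where the underside of the foot's rounded toe, its lowest point, should be: 41 mm along the rod's x from the shank's axis. The foot slopes up from it to 16 mm at the shank. It has been bent in use: the real toe stands up to 7 mm higher or lower than this point (not measured: feel for it). It is springy: the toe gives about 1 mm per 8 N.
- rod_grip (a point): Point inside the handle to grip, 151 mm above the toe's nominal underside, 33 mm above the collar's underside; gripping along the rod's x holds it stiffest.
- bowl: White ceramic bowl, 150 mm wide, 60 mm high, on the bench in front of the light box; leave alone. Origin: centre of its underside.
- weight: Brass cylinder weight 40 mm wide, 44 mm high, on the chest; leave alone. Origin: centre of its underside.
- brush: Flat pasting brush, round wooden back 90 mm wide, pale bristles, on the light box; leave alone. Origin: centre of the back's underside.
Mind the look-alikes: they are no part of the job. Of the things that look like the rod, the middle-sized one is meant.

How it is judged:
By the outcome, as a careful person would: the job done as asked, in the order asked, and still so for the second after the job is handed in, with the robot touching nothing.
It also fails if it takes over 61 s, if anything falls off the work surface, if the arm or the gripper's body presses on something with over 40 N, if the wrist force passes 120 N, or if a joint passes its speed limit or range.

ROBOT

A 6-joint arm with a two-finger parallel gripper is mounted at the origin on the work surface. World frame = base frame: x ahead of the robot, y to its left, z up, the work surface at z = 0. Lengths are in m, angles in rad, forces in N, time in s.
With the tool pointing down it reaches from about 0.25 to 0.725 m from the base axis. Payload 4 kg.
Tool frame: the origin (TCP) lies midway between the tips of the shut fingers; the grasp point (between the pads) lies 19 mm behind it; z points along the fingers, y is the line along which they close (so a half turn about z gives the same grasp; the last joint's range is limited). The gripper opens to 85 mm and grips with 20 to 120 N. Pads are 22 mm wide; open, the fingers measure 114 mm over their backs; the gripper's body (76 mm by 85 mm) begins 54 mm behind the grasp point. The pads swing forward as they close: fully open they stand 13 mm farther back than shut.
Start: joints at [-1.258, 0.241, 0.005, 1.335, 0, 1.571], TCP at [0.154, -0.476, 0.231] pointing down, gripper open.
Joint ranges: [-2.72, 2.72], [-1.05, 1.87], [-1.09, 1.28], [-1.99, 2.15], [-1.42, 1.44], [-3.14, 3.14]. Speed limits (rad/s): [2.79, 2.79, 3.14, 3.14, 3.14, 3.14].

INTERFACE

Orientations are given as a unit quaternion [x, y, z, w].
In Python, from workcell import get_obs, camera, job_done, silhouettes gives the robot as it stands. The module is installed in compiled form; this text tells all that it offers.
- The arm moves only by the tool drive_tool, never from a script. Its argument "increments" is a list of rows, each a list of 3 entries, a list of its own where there are three numbers: the shift along the world's x, y, z in mm, then the turn, a rotation vector about the world's x, y, z in degrees, then the opening, from 0 (shut) to 1 (fully open). A call has 1 to 8 rows; each row shifts and turns the commanded pose from where the row before left it; what a row does not reach is not made up. A row lasts 1/12 s, in which the tool goes at most 41.7 mm and 7.16 degrees, less where a joint would pass 70% of its speed; a pose out of reach is approached as far as the arm can. A call is refused whole if a number of a shift passes 41.7 or a number of a turn 7.16, either way. A call with a gripper value outside its range is refused whole. The fingers move at their own pace and stop on an object; the grip force is fixed at half the most. Time passes only in rows, so rows that do not move let the fingers close. It gives the time, the measured TCP pose, the force, the opening and the grip force at its end, in the units of the state.
- get_obs(): the state, without advancing time (a new reading comes with each control period).
- camera(name): name is "scene" or "top" or "wrist"; returns a dict with "image" (420x560x3 uint8, red, green, blue), "K" (3x3 intrinsics, pixels), "view" (4x4, takes a point from world to camera coordinates). Camera axes: x right, y down, z forward; pixel columns grow to the right and rows downward; lengths in m; the calibration is good to about 2 mm. The wrist camera is an equidistant fisheye: a pixel r from the principal point sees the ray r / f radians off the axis. A picture is of the moment at which its call begins. There is no depth.
- job_done(): hands the job in; it is judged then, once.
Trained networks look in a picture, given as the dict that the camera call returned (one of the last four; its "shot" number tells which), for a name from the list of things; names that differ only in an ending like _2 or _b are one class to them, and where a whole thing is asked for, a point or a joint stands for the part that bears it (a point fixed in the world has none). Each returns a list of dicts, best first, with "conf" (0 to 1); they miss things now and then, are a little off and sometimes report something else, mostly with a low value. They report only what shows in the picture. A call takes as long as a camera call. They do not tell look-alikes from the thing itself.
- silhouettes(query, picture): "region" (420x560 bool, what is visible of it) and "bbox" ([left, top, right, bottom] in pixels, round what is visible of it).
The state is a dict: "clock": time; "joint_pos": joint angles; "joint_vel": joint speeds; "tau": joint torques, N m; "eef_pos": TCP position; "tool_rot": TCP orientation; "ft_force": force on the tool from outside, world axes, zero at the start; "ft_torque": the same for the moment, N m; "grip_width": finger opening in m; "grasp_force": force on a finger pad.
Only numpy, scipy, OpenCV 4.12 (cv2) and the standard library are available. Lean on these libraries where they do the work, as an engineer would, in place of code of your own. Each camera call takes 0.05 s, during which the arm holds its last target. There are 200 camera calls.

## Working session

There is one attempt and no reset: what is moved stays moved. The work goes in short steps, Python scripts to look and compute and a tool call to move; the robot and the scene stay as the last step left them, time stands still between calls to the robot, and variables do not carry over. Pictures are saved under pics/ and viewed, at most 10 in all, crops included, and the job is handed in when it is done.

Besides the shell and the picture viewer there is one more tool, called after ">>>" as name(argument=value, ...) on one line, values as JSON. drive_tool: Moves the arm, as the interface text tells. Its arguments: {"type":"object","properties":{"increments":{"type":"array"}},"required":["increments"]}

```bash
mkdir -p pics
cat > h.py <<'E'
import numpy as np, cv2
from workcell import get_obs, camera, silhouettes
def proj(c,P):
    p=c["view"][:3,:3]@np.array(P,float)+c["view"][:3,3]
    return (c["K"]@p)[:2]/p[2]
def ray(c,uv):
    R=c["view"][:3,:3];t=c["view"][:3,3]
    d=R.T@np.linalg.inv(c["K"])@np.array([uv[0],uv[1],1.]);return -R.T@t,d
def at(c,uv,z):
    o,d=ray(c,uv);return o+d*(z-o[2])/d[2]
E
python3 - <<'E'
from h import *
import pickle
ims=[]
for n in("scene","top"):
    c=camera(n);pickle.dump(c,open(n+".pkl","wb"));ims.append(c["image"])
    o,_=ray(c,(280,210));print(n,o.round(3),c["K"][0,0],at(c,(280,210),0).round(3))
    for q in("rod","strip","rack","station","bowl","weight","brush"):
        for s in silhouettes(q,c)[:4]:print(q,s["conf"],s["bbox"],int(s["region"].sum()))
cv2.imwrite("pics/scene.png",cv2.resize(ims[0],(800,600))[:,:,::-1]);cv2.imwrite("pics/top.png",cv2.resize(ims[1],(800,600))[:,:,::-1])
E
```

```text
scene [1.333 0.421 0.849] 419.3104025367908 [ 0.369 -0.074  0.   ]
rod 0.66 [382.3, 236.1, 405.3, 303.5] 441
rod 0.65 [411.5, 249.8, 453.4, 270.2] 63
strip 0.62 [380.8, 237.4, 408.2, 302.8] 370
rack 0.77 [341.9, 236.2, 437.7, 336.5] 5367
station 0.65 [109.5, 198.2, 316.9, 319.2] 13824
bowl 0.71 [179.5, 172.3, 225.5, 205.1] 1179
weight 0.47 [287.4, 236.9, 302.8, 256.4] 230
brush 0.85 [142.2, 210.8, 181.7, 239.6] 918
top [0.35  0.023 1.277] 387.8426537092804 [0.532 0.017 0.   ]
rod 0.85 [187.7, 258.1, 262.4, 308.0] 470
strip 0.64 [290.6, 148.1, 301.4, 179.1] 234
strip 0.23 [161.2, 179.0, 174.9, 187.9] 114
rack 0.63 [138.3, 170.8, 211.5, 210.2] 2538
station 0.55 [242.4, 118.6, 407.6, 209.5] 10757
station 0.39 [254.7, 171.3, 263.0, 181.6] 127
bowl 0.56 [364.8, 217.8, 414.6, 262.1] 1669
weight 0.5 [251.4, 170.3, 264.0, 182.9] 144
brush 0.97 [352.5, 134.0, 390.9, 175.7] 969
```

View pics/scene.png

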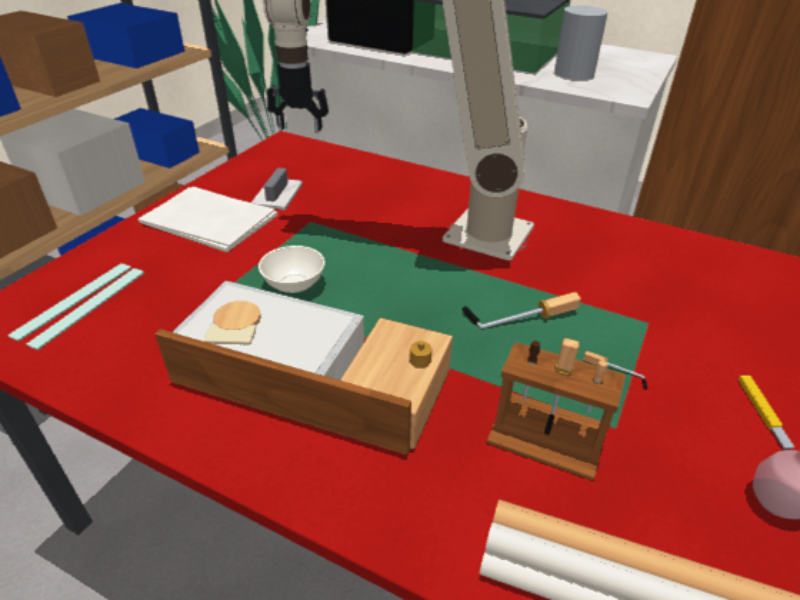

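View pics/top.png

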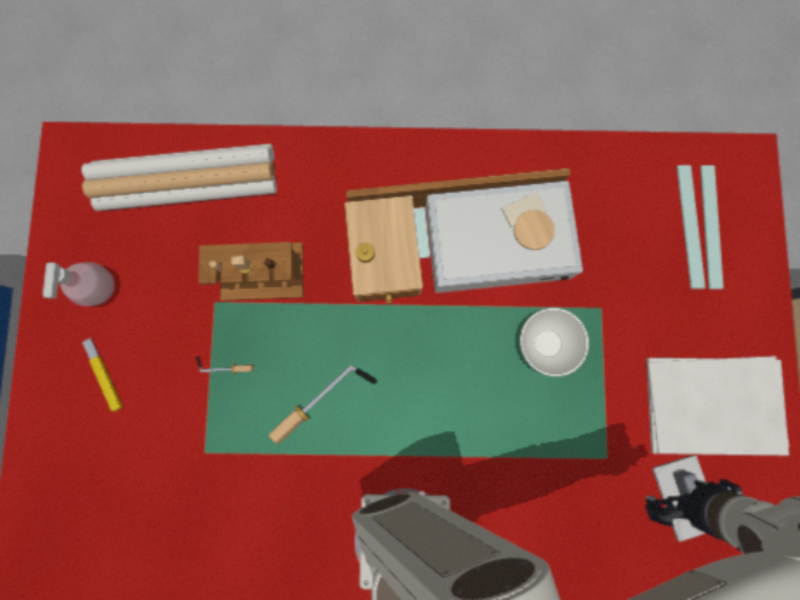

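The scene picture shows a rod in the middle of the rail, handle at about (568,355) in the 800-px picture. In the top picture its handle is at about (238,262). The gap is at (422,240) in the top picture, with the strip's pale end at (422,235).

There are three candidates for the rod in the top picture:
- The large one lies on the mat at (320,405).
- The small one lies at (225,368).
- The middle-sized one hangs in the middle slot at (238,262). It fits the description, so I'll confirm it in an enlarged crop.

Run:
```python
from h import *
import pickle
s=pickle.load(open("scene.pkl","rb"))["image"];t=pickle.load(open("top.pkl","rb"))["image"]
a=cv2.resize(s[230:340,335:465],(480,406),interpolation=cv2.INTER_CUBIC)
b=cv2.resize(t[165:213,135:215],(400,240),interpolation=cv2.INTER_CUBIC) # x5
b2=cv2.resize(t[115:215,235:315],(320,400),interpolation=cv2.INTER_CUBIC)# x4
im=np.zeros((600,800,3),np.uint8);im[:406,:480]=a;im[:400,480:]=b2;im[410-50:600,:][:240,:400]=b
cv2.imwrite("pics/crop.png",im[:,:,::-1])
```

```text
(no output)
```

View pics/crop.png

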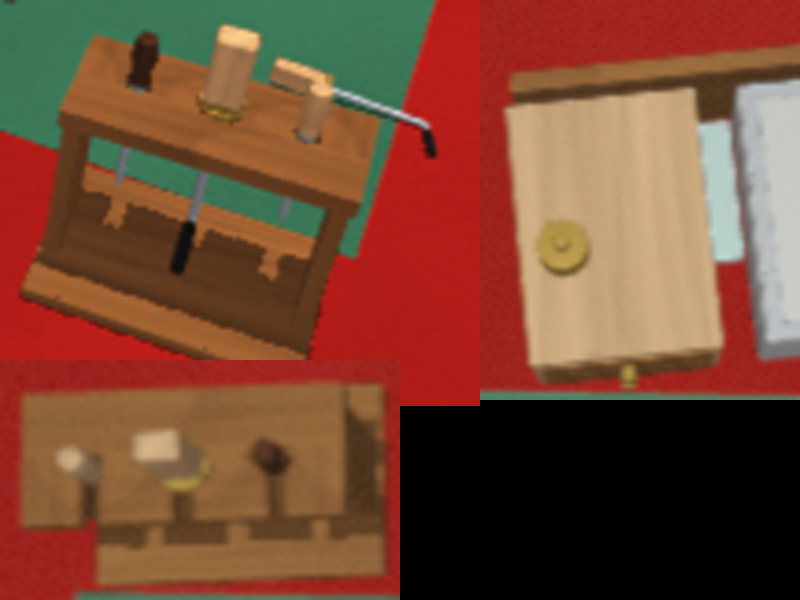

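The rod in the middle slot is confirmed: brass collar, handle, foot pointing away from the robot. The slots open towards the robot. The strip shows at crop (722,190) in the gap. Next I measure the poses.

Run:
```python
from h import *
import pickle
c=pickle.load(open("top.pkl","rb"));s=pickle.load(open("scene.pkl","rb"))
A=lambda x,y:(135+x/5,165+(y-360)/5); B=lambda x,y:(235+(x-480)/4,115+y/4)
def show(n,p,z):
    P=at(c,p,z);print(n,P.round(4),"scene px",proj(s,P).round(1));return P
for n,p in dict(tl=(20,395),tr=(345,385),bl=(22,527),br=(343,517),slotL=(173,520),slotR=(192,518),sl3=(262,518),sr3=(283,518),sl1=(80,524),sr1=(98,524),).items(): show(n,A(*p),.150)
show("handle top c",A(157,444),.150+.061)
show("collar front",A(183,490),.152)
for n,p in dict(ctl=(506,107),ctr=(697,91),cbr=(722,348),cbl=(530,367)).items(): show(n,B(*p),.095)
for n,p in dict(ltl=(735,88),lbl=(757,345)).items(): show(n,B(*p),.09)
for n,p in dict(sbr=(745,260),sbl=(714,264),stl=(699,124),str_=(731,122)).items(): show(n,B(*p),.008)
for q,z in(("weight",.139),("bowl",.06),("brush",.11)):
    b=silhouettes(q,c)if 0 else None
```

```text
tl [0.618  0.4379 0.15  ] scene px [432. 285.]
tr [0.6273 0.2453 0.15  ] scene px [349.3 258.8]
bl [0.5386 0.4312 0.15  ] scene px [436.3 261.6]
br [0.5475 0.243  0.15  ] scene px [359.6 238.6]
slotL [0.5441 0.3429 0.15  ] scene px [399.  250.9]
slotR [0.5455 0.3318 0.15  ] scene px [394.4 249.7]
sl3 [0.5462 0.2906 0.15  ] scene px [378.1 244.4]
sr3 [0.5464 0.2783 0.15  ] scene px [373.2 242.9]
sl1 [0.5409 0.3973 0.15  ] scene px [421.7 257.5]
sr1 [0.5411 0.3868 0.15  ] scene px [417.3 256.1]
handle top c [0.5767 0.337  0.211 ] scene px [397.8 239.4]
collar front [0.5618 0.3374 0.152 ] scene px [395. 254.]
ctl [0.7344 0.1419 0.095 ] scene px [289.5 289.1]
ctr [ 0.7501 -0.0088  0.095 ] scene px [231.7 271.4]
cbr [ 0.5442 -0.0304  0.095 ] scene px [265.1 221.6]
cbl [0.527  0.1173 0.095 ] scene px [315.6 234.6]
ltl [ 0.7548 -0.0392  0.09  ] scene px [220.5 269.9]
lbl [ 0.5478 -0.0578  0.09  ] scene px [256.1 220.8]
sbr [ 0.6333 -0.0529  0.008 ] scene px [243.  260.8]
sbl [ 0.6295 -0.027   0.008 ] scene px [251.6 263. ]
stl [ 0.7505 -0.0132  0.008 ] scene px [232.3 294.3]
str_ [ 0.7527 -0.0403  0.008 ] scene px [223.  291.1]
```

Run:
```python
from h import *
import pickle
from scipy.spatial.transform import Rotation as R
o=get_obs();print(R.from_quat(o["tool_rot"]).as_matrix().round(3),o["eef_pos"],o["grip_width"],o["clock"],o["ft_force"])
c=pickle.load(open("top.pkl","rb"))
for p in((375,380),(350,367),(275,437),(520,342),(388,298)):print(p,at(c,(p[0]*.7,p[1]*.7),.01).round(3))
```

```text
[[ 0.951  0.308  0.   ]
 [ 0.308 -0.951 -0.   ]
 [-0.     0.    -1.   ]] [ 0.15385913 -0.47574123  0.23132687] 0.08551255125296071 0.8 [-0.49842393  0.24608448 -0.0448202 ]
(375, 380) [0.347 0.07  0.01 ]
(350, 367) [0.375 0.128 0.01 ]
(275, 437) [0.219 0.29  0.01 ]
(520, 342) [ 0.438 -0.259  0.01 ]
(388, 298) [0.535 0.044 0.01 ]
```

>>> drive_tool(increments=[[[17,33,5],[0,0,3.1],1],[[17,34,5],[0,0,3.1],1],[[17,34,5],[0,0,3.1],1],[[17,34,5],[0,0,3.1],1],[[17,34,5],[0,0,3.1],1],[[17,34,5],[0,0,3.1],1],[[17,34,5],[0,0,3.1],1],[[17,34,5],[0,0,3.1],1]])

```text
clock: 1.47
eef_pos: [0.2902, -0.2031, 0.2718]
tool_rot: [0.931, 0.365, 0.0, 0.0]
ft_force: [0.9, -0.3, -0.1]
grip_width: 0.0855
grasp_force: 0.0
```

>>> drive_tool(increments=[[[17,34,5],[0,0,3.1],1],[[17,34,5],[0,0,3.1],1],[[17,34,5],[0,0,3.1],1],[[17,34,5],[0,0,3.1],1],[[17,34,0],[0,0,3.1],1],[[17,34,0],[0,0,3.1],1],[[17,34,0],[0,0,3.1],1],[[17,34,0],[0,0,3.1],1]])

```text
clock: 2.13
eef_pos: [0.4263, 0.0693, 0.2916]
tool_rot: [0.83, 0.557, 0.0, 0.0]
ft_force: [-0.2, 0.7, 0.3]
grip_width: 0.0851
grasp_force: 0.0
```

>>> drive_tool(increments=[[[17,34,0],[0,0,3.1],1],[[17,34,0],[0,0,3.1],1],[[17,34,0],[0,0,3.1],1],[[17,34,0],[0,0,3.1],1],[[17,34,0],[0,0,3.1],1],[[17,34,0],[0,0,3.1],1],[[17,32,0],[0,0,3.1],1],[[0,0,0],[0,0,3.1],1]])

```text
clock: 2.8
eef_pos: [0.5465, 0.3091, 0.287]
tool_rot: [0.69, 0.724, -0.001, -0.001]
ft_force: [-0.4, -0.8, -2.5]
grip_width: 0.0854
grasp_force: 0.0
```

```bash
cat >> h.py <<'E'
def wray(c,uv):
    K=c["K"];d=np.array([uv[0]-K[0,2],uv[1]-K[1,2]]);r=np.hypot(*d);th=r/K[0,0]
    v=np.array([d[0]/r*np.sin(th),d[1]/r*np.sin(th),np.cos(th)]);R=c["view"][:3,:3]
    return -R.T@c["view"][:3,3],R.T@v
def wat(c,uv,z):
    o,d=wray(c,uv);return o+d*(z-o[2])/d[2]
def wproj(c,P):
    p=c["view"][:3,:3]@np.array(P,float)+c["view"][:3,3];r=np.hypot(p[0],p[1]);th=np.arctan2(r,p[2])
    return np.array([c["K"][0,2],c["K"][1,2]])+c["K"][0,0]*th*p[:2]/r
E
python3 - <<'E'
from h import *
import pickle
c=camera("wrist");pickle.dump(c,open("w1.pkl","wb"))
print(c["K"],wray(c,(281,211)),get_obs()["joint_pos"].round(3))
for q in("rod","rack"):
    for s in silhouettes(q,c)[:3]:print(q,s["conf"],s["bbox"])
print(wproj(c,(.576,.338,.211)))
cv2.imwrite("pics/w1.png",cv2.resize(c["image"],(800,600))[:,:,::-1])
E
```

```text
[[325.1922621    0.         281.43262732]
 [  0.         325.1922621  208.97347321]
 [  0.           0.           1.        ]] (array([0.54434046, 0.37428388, 0.4292446 ]), array([ 0.00813274, -0.26753552, -0.96351368])) [0.512 0.499 0.527 1.602 0.    2.034]
rod 0.97 [300.0, 147.4, 339.4, 194.7]
rod 0.64 [50.9, 173.5, 151.6, 274.1]
rod 0.58 [146.3, 40.8, 175.9, 137.6]
rack 0.63 [267.1, 54.9, 372.7, 266.2]
[326.21152705 178.80176944]
```

View pics/w1.png

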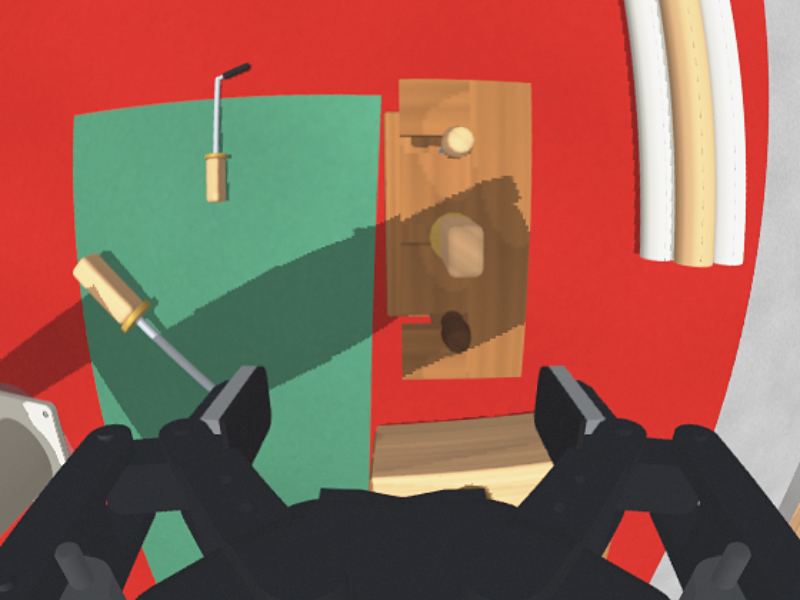

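The wrist picture shows the hanging rod's handle top at about (464,250) on the 800 scale. The collar is behind it at (440,235). The awl and needle are at (455,332) and (457,140).

Run:
```python
from h import *
import pickle
c=pickle.load(open("w1.pkl","rb"));k=.7
for n,p,z in(("top c",(464,250),.211),("t tl",(448,222),.211),("t br",(483,276),.211),("t tr",(479,222),.211),("t bl",(448,276),.211),("board tl",(399,79),.15),("tr",(531,83),.15),("bl",(402,378),.15),("br",(521,377),.15),("collarleft",(431,238),.155),("slotmid",(402,243),.15),("chest near L",(378,425),0.095)):
    print(n,wat(c,(p[0]*k,p[1]*k),z).round(4))
```

```text
top c [0.5748 0.3406 0.211 ]
t tl [0.5663 0.3535 0.211 ]
t br [0.5851 0.3284 0.211 ]
t tr [0.5811 0.3545 0.211 ]
t bl [0.568  0.3275 0.211 ]
board tl [0.5388 0.433  0.15  ]
tr [0.6187 0.4376 0.15  ]
bl [0.5495 0.2444 0.15  ]
br [0.6297 0.2477 0.15  ]
collarleft [0.5624 0.3381 0.155 ]
slotmid [0.5453 0.3335 0.15  ]
chest near L [0.5328 0.1744 0.095 ]
```

>>> drive_tool(increments=[[[15,15,0],[0,0,0],1],[[14,15,0],[0,0,0],1],[[0,0,-20],[0,0,0],1],[[0,0,-30],[0,0,0],1],[[0,0,-30],[0,0,0],1],[[0,0,-25],[0,0,0],1],[[0,0,-10],[0,0,0],1],[[0,0,0],[0,0,0],1]])

```text
clock: 3.62
eef_pos: [0.5721, 0.3312, 0.1741]
tool_rot: [0.693, 0.721, -0.003, -0.001]
ft_force: [-0.1, 0.3, 0.0]
grip_width: 0.0853
grasp_force: 0.0
```

>>> drive_tool(increments=[[[3,7,-5],[0,0,0],1],[[0,0,-5],[0,0,0],1],[[0,0,0],[0,0,0],1],[[0,0,0],[0,0,0],1]])

```text
clock: 3.95
eef_pos: [0.5774, 0.3407, 0.1675]
tool_rot: [0.693, 0.721, 0.001, 0.0]
ft_force: [-0.8, 0.6, 0.9]
grip_width: 0.0857
grasp_force: 0.0
```

>>> drive_tool(increments=[[[-1.5,-2,-2],[0,0,0.6],1],[[0,0,0],[0,0,0],1],[[0,0,0],[0,0,0],0],[[0,0,0],[0,0,0],0],[[0,0,0],[0,0,0],0],[[0,0,0],[0,0,0],0],[[0,0,0],[0,0,0],0],[[0,0,0],[0,0,0],0]])

```text
clock: 4.62
eef_pos: [0.5756, 0.3383, 0.1645]
tool_rot: [0.689, 0.725, 0.0, 0.0]
ft_force: [0.4, 1.1, -1.1]
grip_width: 0.0173
grasp_force: 58.4
```

>>> drive_tool(increments=[[[0,0,0],[0,0,0],0],[[0,0,0],[0,0,0],0],[[0,0,0],[0,0,0],0],[[0,0,0],[0,0,0],0]])

```text
clock: 4.95
eef_pos: [0.5755, 0.3383, 0.1644]
tool_rot: [0.689, 0.725, 0.0, 0.0]
ft_force: [-0.0, 1.0, 0.2]
grip_width: 0.0172
grasp_force: 58.8
```

>>> drive_tool(increments=[[[0,0,7],[0,0,0],0],[[0,0,7],[0,0,0],0],[[0,0,0],[0,0,0],0],[[-10,-0.5,0],[0,0,0],0],[[-20,-1,0],[0,0,0],0],[[-20,-1,0],[0,0,0],0],[[-20,-1,0],[0,0,0],0],[[-20,-1,0],[0,0,0],0]])

```text
clock: 5.62
eef_pos: [0.4845, 0.3336, 0.1784]
tool_rot: [0.689, 0.725, 0.0, 0.0]
ft_force: [-0.8, 0.1, -1.8]
grip_width: 0.0173
grasp_force: 58.8
```

>>> drive_tool(increments=[[[-10,-0.5,0],[0,0,0],0],[[0,0,0],[0,0,0],0],[[0,0,0],[0,0,0],0]])

```text
clock: 5.87
eef_pos: [0.4755, 0.3335, 0.1789]
tool_rot: [0.689, 0.725, 0.001, 0.0]
ft_force: [0.2, 0.4, -0.5]
grip_width: 0.0174
grasp_force: 58.8
```

>>> drive_tool(increments=[[[0,0,25],[0,0,0],0],[[0,0,35],[0,0,0],0],[[0,0,35],[0,0,0],0],[[0,-15,25],[0,0,0.7],0],[[6,-34,10],[0,0,0.7],0],[[6,-34,0],[0,0,0.7],0],[[6,-34,0],[0,0,0.7],0],[[6,-34,0],[0,0,0],0]])

```text
clock: 6.53
eef_pos: [0.5008, 0.1809, 0.3089]
tool_rot: [0.671, 0.742, 0.001, 0.001]
ft_force: [0.8, 0.3, -1.0]
grip_width: 0.0176
grasp_force: 59.1
```

>>> drive_tool(increments=[[[8,-34,0],[0,0,0],0],[[8,-34,0],[0,0,0],0],[[8,-34,0],[0,0,0],0],[[8,-34,0],[0,0,0],0],[[8,-34,0],[0,0,0],0],[[10,-34,0],[0,0,0],0],[[0,-20,0],[0,0,0],0],[[0,0,0],[0,0,0],0]])

```text
clock: 7.2
eef_pos: [0.5506, -0.0468, 0.308]
tool_rot: [0.673, 0.739, -0.001, 0.001]
ft_force: [0.9, -0.1, -1.2]
grip_width: 0.0174
grasp_force: 59.0
```

Run:
```python
from h import *
import pickle
c=camera("wrist");pickle.dump(c,open("w2.pkl","wb"));o=get_obs()
print(o["eef_pos"].round(4),o["tool_rot"].round(3),o["ft_force"].round(2))
t=camera("top");pickle.dump(t,open("t2.pkl","wb"));
for q in("rod","strip"):
    for s in silhouettes(q,c)[:3]:print(q,s["conf"],s["bbox"])
cv2.imwrite("pics/w2.png",cv2.resize(c["image"],(800,600))[:,:,::-1])
```

```text
[ 0.5503 -0.0446  0.308 ] [0.673 0.74  0.    0.   ] [ 0.77  0.7  -1.43]
rod 0.91 [129.5, 0.3, 170.4, 80.4]
rod 0.75 [255.0, 191.9, 335.3, 337.0]
strip 0.57 [342.9, 166.7, 419.3, 179.7]
```

View pics/w2.png

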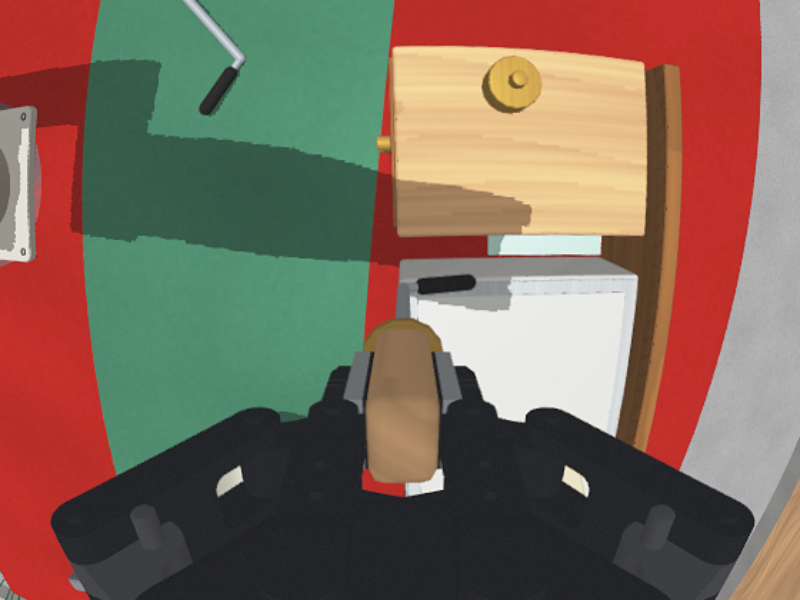

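The foot shows at (418,287) to (475,281), its toe end at about (472,283). The strip's visible edge runs along row 255 between columns 490 and 600. The chest edge is along row 236, and the light box wall's foot is at about row 260.

Run:
```python
from h import *
import pickle
c=pickle.load(open("w2.pkl","rb"));k=.7
P=lambda p,z:wat(c,(p[0]*k,p[1]*k),z)
for n,p,z in(("chest fr",(398,236),.095),("chest bk",(645,236),.095),("lb floor fr",(400,262),0),("lb floor bk",(600,258),0),("lb top fr",(411,280),.09),("lb top bk",(636,276),.09),("s fr right",(490,255),.008),("s fr left",(489,236),.008),("s bk right",(602,255),.008)):print(n,P(p,z).round(4))
# toe
o=np.array([.5503,-.0446]);yaw=np.arctan2(2*.673*.74-0,1)*0+np.deg2rad(5.7)
n=np.array([-np.sin(yaw),np.cos(yaw)]);x=np.array([np.cos(yaw),np.sin(yaw)])
for p in((475,282),(470,283),(446,284.5),(420,287)):
    a,d=wray(c,(p[0]*k,p[1]*k));t=((o-a[:2])@n)/(d[:2]@n);q=a+t*d
    print(p,"x'",((q[:2]-o)@x).round(4),"z rel TCP",(q[2]-.308).round(4),"rel nominal toe",(q[2]-.308+.1324).round(4))
```

```text
chest fr [ 0.5461 -0.0289  0.095 ]
chest bk [ 0.7531 -0.0047  0.095 ]
lb floor fr [ 0.5507 -0.0671  0.    ]
lb floor bk [ 0.7583 -0.0412  0.    ]
lb top fr [ 0.5596 -0.0637  0.09  ]
lb top bk [ 0.754  -0.0407  0.09  ]
s fr right [ 0.6374 -0.0501  0.008 ]
s fr left [ 0.634  -0.0317  0.008 ]
s bk right [ 0.7562 -0.0368  0.008 ]
(475, 282) x' 0.0439 z rel TCP -0.1258 rel nominal toe 0.0066
(470, 283) x' 0.0406 z rel TCP -0.1232 rel nominal toe 0.0092
(446, 284.5) x' 0.0259 z rel TCP -0.1197 rel nominal toe 0.0127
(420, 287) x' 0.0106 z rel TCP -0.114 rel nominal toe 0.0184
```

>>> drive_tool(increments=[[[0,-4,-10],[0,0,0.5],0],[[0,0,-20],[0,0,0],0],[[0,0,-30],[0,0,0],0],[[0,0,-30],[0,0,0],0],[[0,0,-30],[0,0,0],0],[[0,0,-25],[0,0,0],0],[[0,0,-10],[0,0,0],0],[[0,0,0],[0,0,0],0]])

```text
clock: 8.07
eef_pos: [0.5474, -0.0444, 0.1506]
tool_rot: [0.667, 0.745, -0.002, -0.002]
ft_force: [-0.9, 0.3, -0.9]
grip_width: 0.0174
grasp_force: 58.9
```

>>> drive_tool(increments=[[[0,0,-3],[0,0,0],0],[[0,0,-3],[0,0,0],0],[[0,0,-3],[0,0,0],0],[[0,0,0],[0,0,0],0],[[0,0,0],[0,0,0],0],[[0,0,0],[0,0,0],0]])

```text
clock: 8.57
eef_pos: [0.5498, -0.0458, 0.145]
tool_rot: [0.668, 0.744, 0.0, 0.001]
ft_force: [0.4, -0.5, -0.3]
grip_width: 0.0174
grasp_force: 58.9
```

>>> drive_tool(increments=[[[0,0,-2],[0,0,0],0],[[0,0,-2],[0,0,0],0],[[0,0,-2],[0,0,0],0],[[0,0,0],[0,0,0],0],[[0,0,0],[0,0,0],0],[[0,0,0],[0,0,0],0]])

```text
clock: 9.07
eef_pos: [0.5493, -0.0458, 0.1382]
tool_rot: [0.668, 0.744, -0.0, -0.0]
ft_force: [0.2, 0.2, -1.4]
grip_width: 0.0172
grasp_force: 58.9
```

>>> drive_tool(increments=[[[0,0,-1.5],[0,0,0],0],[[0,0,-1.5],[0,0,0],0],[[0,0,0],[0,0,0],0],[[0,0,0],[0,0,0],0],[[0,0,0],[0,0,0],0]])

```text
clock: 9.48
eef_pos: [0.5495, -0.0458, 0.1357]
tool_rot: [0.668, 0.744, 0.0, 0.0]
ft_force: [-0.7, -0.3, 2.5]
grip_width: 0.0175
grasp_force: 59.5
```

>>> drive_tool(increments=[[[0,0,-1],[0,0,0],0],[[0,0,0],[0,0,0],0],[[0,0,0],[0,0,0],0],[[0,0,0],[0,0,0],0]])

```text
clock: 9.82
eef_pos: [0.5494, -0.0458, 0.1351]
tool_rot: [0.668, 0.744, 0.0, 0.0]
ft_force: [-2.1, -0.0, 6.0]
grip_width: 0.0175
grasp_force: 60.2
```

>>> drive_tool(increments=[[[0,0,0],[0,0,0],0]])

```text
clock: 9.9
eef_pos: [0.5494, -0.0458, 0.1352]
tool_rot: [0.668, 0.744, 0.0, 0.0]
ft_force: [-2.6, -0.0, 6.1]
grip_width: 0.0171
grasp_force: 60.2
```

>>> drive_tool(increments=[[[0,0,8],[0,0,0],0],[[0,0,8],[0,0,0],0],[[15,1.6,0],[0,0,0],0],[[20,2.2,0],[0,0,0],0],[[20,2.2,0],[0,0,0],0],[[15,1.6,0],[0,0,0],0],[[5,0.5,0],[0,0,0],0],[[0,0,0],[0,0,0],0]])

```text
clock: 10.57
eef_pos: [0.6252, -0.0374, 0.1499]
tool_rot: [0.668, 0.745, 0.0, -0.0]
ft_force: [-0.0, 0.1, -0.9]
grip_width: 0.0177
grasp_force: 59.0
```

>>> drive_tool(increments=[[[0,0,-2],[0,0,0],0],[[0,0,-2],[0,0,0],0],[[0,0,-1],[0,0,0],0],[[0,0,0],[0,0,0],0],[[0,0,0],[0,0,0],0],[[0,0,0],[0,0,0],0]])

```text
clock: 11.07
eef_pos: [0.6241, -0.0377, 0.1456]
tool_rot: [0.668, 0.744, 0.0, 0.0]
ft_force: [-0.1, 0.5, -1.2]
grip_width: 0.0175
grasp_force: 59.0
```

Run:
```python
from h import *
import pickle
o=get_obs();print(o["eef_pos"].round(4),o["ft_force"].round(2))
c=camera("wrist");pickle.dump(c,open("w3.pkl","wb"))
cv2.imwrite("pics/w3.png",cv2.resize(c["image"][120:330,200:480],(800,600),interpolation=cv2.INTER_CUBIC)[:,:,::-1])
```

```text
[ 0.6241 -0.0377  0.1456] [-0.07  0.49 -1.17]
```

View pics/w3.png

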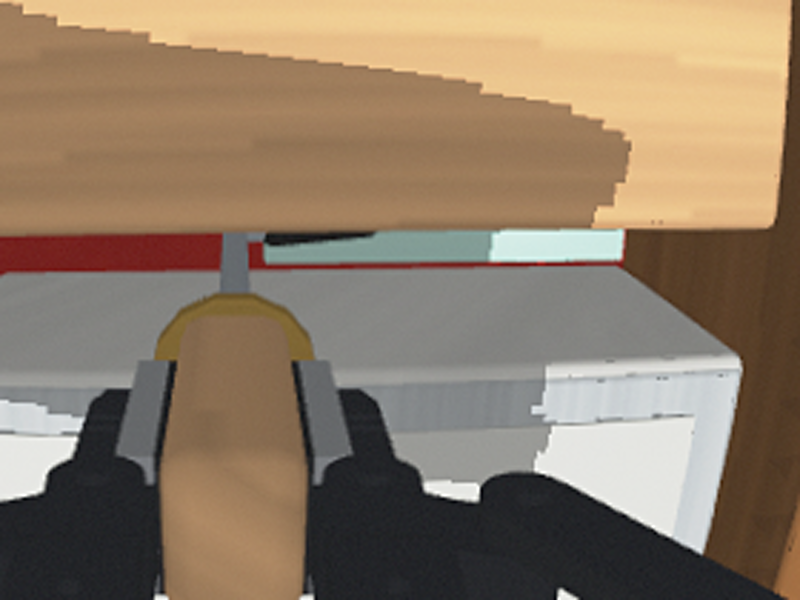

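The foot lies in the gap with its toe over the strip: toe at about (370,237), strip front at (265,250). I'll press lightly now.

>>> drive_tool(increments=[[[0,0,-0.5],[0,0,0],0],[[0,0,-0.5],[0,0,0],0],[[0,0,-0.5],[0,0,0],0],[[0,0,0],[0,0,0],0],[[0,0,0],[0,0,0],0],[[0,0,0],[0,0,0],0]])

```text
clock: 11.62
eef_pos: [0.6244, -0.0377, 0.144]
tool_rot: [0.668, 0.744, 0.0, 0.0]
ft_force: [-1.3, -0.2, 0.7]
grip_width: 0.0177
grasp_force: 59.4
```

>>> drive_tool(increments=[[[0,0,-0.5],[0,0,0],0],[[0,0,-0.4],[0,0,0],0],[[0,0,0],[0,0,0],0],[[0,0,0],[0,0,0],0],[[0,0,0],[0,0,0],0]])

```text
clock: 12.03
eef_pos: [0.6244, -0.0377, 0.1434]
tool_rot: [0.668, 0.744, 0.0, 0.0]
ft_force: [-3.0, 0.5, 5.4]
grip_width: 0.017
grasp_force: 59.9
```

>>> drive_tool(increments=[[[-1,-0.1,0.2],[0,0,0],0],[[-2,-0.2,0],[0,0,0],0],[[-2,-0.2,0],[0,0,0],0],[[-3,-0.3,0],[0,0,0],0],[[-3,-0.3,0],[0,0,0],0],[[-3,-0.3,0],[0,0,0],0],[[-3,-0.3,0],[0,0,0],0],[[-3,-0.4,0],[0,0,0],0]])

```text
clock: 12.7
eef_pos: [0.6043, -0.0397, 0.1433]
tool_rot: [0.668, 0.744, 0.0, 0.0]
ft_force: [1.8, 0.3, 3.0]
grip_width: 0.0172
grasp_force: 59.5
```

>>> drive_tool(increments=[[[-4,-0.4,-0.2],[0,0,0],0],[[-4,-0.4,0],[0,0,0],0],[[-4,-0.5,0],[0,0,0],0],[[-4,-0.4,0],[0,0,0],0],[[-4,-0.4,0],[0,0,0],0],[[-4,-0.5,0],[0,0,0],0],[[-4,-0.4,0],[0,0,0],0],[[-4,-0.5,0],[0,0,0],0]])

```text
clock: 13.37
eef_pos: [0.5722, -0.0433, 0.1431]
tool_rot: [0.668, 0.744, 0.0, 0.0]
ft_force: [2.8, 0.2, 5.9]
grip_width: 0.0173
grasp_force: 59.6
```

Run:
```python
from h import *
o=get_obs();print(o["eef_pos"].round(4),o["ft_force"].round(2))
c=camera("wrist")
for s in silhouettes("strip",c)[:3]:
    b=s["bbox"];print(s["conf"],b,wat(c,(b[0],b[3]),.008).round(4),wat(c,(b[2],b[3]),.008).round(4))
```

```text
[ 0.5722 -0.0433  0.1431] [2.78 0.21 5.88]
0.89 [295.4, 202.6, 417.7, 213.6] [ 0.5863 -0.0561  0.008 ] [ 0.7018 -0.0438  0.008 ]
```

>>> drive_tool(increments=[[[-5,-0.5,0.2],[0,0,0],0],[[-5,-0.6,0],[0,0,0],0],[[-5,-0.5,0],[0,0,0],0],[[-5,-0.5,0],[0,0,0],0],[[-5,-0.6,0],[0,0,0],0],[[-5,-0.5,0],[0,0,0],0],[[-5,-0.6,0],[0,0,0],0],[[-5,-0.5,0],[0,0,0],0]])

```text
clock: 14.13
eef_pos: [0.5318, -0.0476, 0.1431]
tool_rot: [0.668, 0.744, 0.0, -0.0]
ft_force: [1.8, -0.2, 4.7]
grip_width: 0.0171
grasp_force: 59.8
```

>>> drive_tool(increments=[[[-5,-0.5,0],[0,0,0],0],[[-5,-0.6,0],[0,0,0],0],[[-5,-0.5,0],[0,0,0],0],[[-5,-0.5,0],[0,0,0],0],[[-5,-0.6,0],[0,0,0],0],[[-5,-0.5,0],[0,0,0],0],[[-5,-0.6,0],[0,0,0],0],[[-5,-0.5,0],[0,0,0],0]])

```text
clock: 14.8
eef_pos: [0.4919, -0.0519, 0.1431]
tool_rot: [0.668, 0.744, -0.0, 0.0]
ft_force: [1.9, 1.0, 3.1]
grip_width: 0.0172
grasp_force: 59.8
```

>>> drive_tool(increments=[[[-5,-0.5,-0.2],[0,0,0],0],[[-5,-0.6,0],[0,0,0],0],[[-5,-0.5,0],[0,0,0],0],[[-5,-0.5,0],[0,0,0],0],[[-5,-0.6,0],[0,0,0],0],[[-5,-0.5,0],[0,0,0],0],[[-5,-0.6,0],[0,0,0],0],[[-5,-0.5,0],[0,0,0],0]])

```text
clock: 15.47
eef_pos: [0.452, -0.0562, 0.143]
tool_rot: [0.668, 0.744, 0.0, 0.0]
ft_force: [2.7, 0.5, 4.9]
grip_width: 0.0171
grasp_force: 59.7
```

Run:
```python
from h import *
o=get_obs();print(o["eef_pos"].round(4),o["ft_force"].round(2))
c=camera("wrist")
for s in silhouettes("strip",c)[:3]:
    b=s["bbox"];print(s["conf"],b,wat(c,(b[0],b[3]),.008).round(4),wat(c,(b[2],b[3]),.008).round(4))
```

```text
[ 0.452  -0.0562  0.143 ] [2.7  0.45 4.88]
0.6 [296.2, 182.2, 421.8, 215.0] [ 0.467  -0.0702  0.008 ] [ 0.5862 -0.0576  0.008 ]
0.54 [255.2, 193.3, 335.0, 339.9] [ 0.4412 -0.2119  0.008 ] [ 0.5258 -0.204   0.008 ]
```

>>> drive_tool(increments=[[[-5,-0.5,0],[0,0,0],0],[[-5,-0.6,0],[0,0,0],0],[[-5,-0.5,0],[0,0,0],0],[[-5,-0.5,0],[0,0,0],0],[[-5,-0.6,0],[0,0,0],0],[[-5,-0.5,0],[0,0,0],0],[[-5,-0.6,0],[0,0,0],0],[[-5,-0.5,0],[0,0,0],0]])

```text
clock: 16.23
eef_pos: [0.4118, -0.0605, 0.1429]
tool_rot: [0.668, 0.744, 0.0, 0.0]
ft_force: [1.8, -0.2, 5.3]
grip_width: 0.0173
grasp_force: 59.8
```

>>> drive_tool(increments=[[[-5,-0.5,0],[0,0,0],0],[[-5,-0.5,0],[0,0,0],0],[[-5,-0.5,0],[0,0,0],0],[[-5,-0.5,0],[0,0,0],0],[[-3,-0.3,0],[0,0,0],0],[[-1,0,0],[0,0,0],0],[[0,0,0],[0,0,0],0],[[0,0,0],[0,0,0],0]])

```text
clock: 16.9
eef_pos: [0.3877, -0.0628, 0.1429]
tool_rot: [0.668, 0.744, -0.0, -0.0]
ft_force: [1.6, -0.3, 6.4]
grip_width: 0.0171
grasp_force: 60.0
```

Run:
```python
from h import *
o=get_obs();print(o["eef_pos"].round(4),o["ft_force"].round(2))
c=camera("wrist")
for s in silhouettes("strip",c)[:3]:
    b=s["bbox"];print(s["conf"],b,wat(c,(b[0],b[3]),.008).round(4),wat(c,(b[2],b[3]),.008).round(4))
cv2.imwrite("pics/w4.png",cv2.resize(c["image"],(800,600))[:,:,::-1])
```

```text
[ 0.3877 -0.0628  0.1429] [ 1.57 -0.34  6.44]
0.79 [298.0, 182.5, 424.2, 215.1] [ 0.4042 -0.0767  0.008 ] [ 0.5243 -0.064   0.008 ]
```

View pics/w4.png

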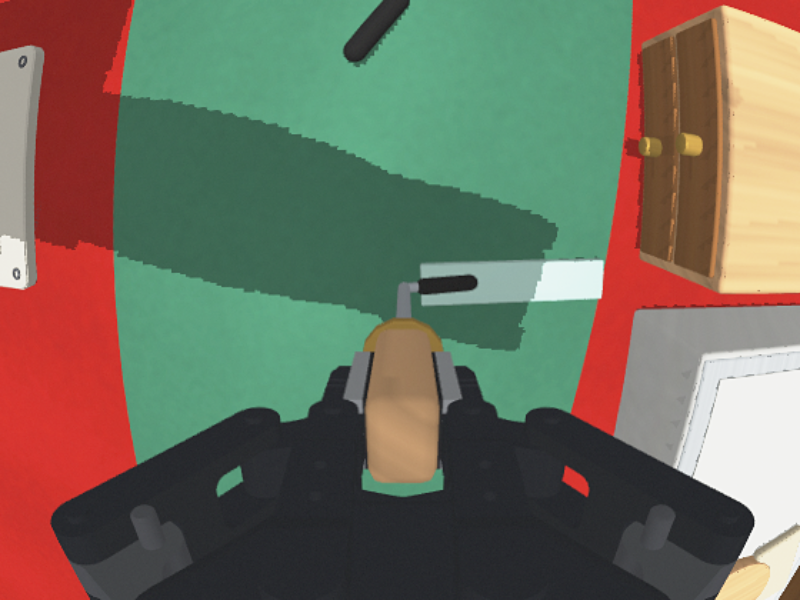

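The strip is wholly out of the gap, its far end at (602,278), about 20 mm in front of the mouth. I'll lift off and return to the rail.

>>> drive_tool(increments=[[[0,0,2],[0,0,0],0],[[0,0,10],[0,0,0],0],[[0,0,30],[0,0,0],0],[[0,0,35],[0,0,0],0],[[0,0,35],[0,0,0],0],[[0,0,30],[0,0,0],0],[[0,20,15],[0,0,-1],0],[[7,33,0],[0,0,-1],0]])

```text
clock: 17.67
eef_pos: [0.3944, -0.0112, 0.3021]
tool_rot: [0.683, 0.731, -0.001, 0.001]
ft_force: [2.5, 0.2, -0.7]
grip_width: 0.0172
grasp_force: 59.1
```

>>> drive_tool(increments=[[[8,33,0],[0,0,-1.3],0],[[8,33,0],[0,0,0],0],[[8,33,0],[0,0,0],0],[[8,33,0],[0,0,0],0],[[8,33,0],[0,0,0],0],[[8,33,0],[0,0,0],0],[[8,33,0],[0,0,0],0],[[8,33,0],[0,0,0],0]])

```text
clock: 18.33
eef_pos: [0.4573, 0.2545, 0.2975]
tool_rot: [0.689, 0.725, -0.004, -0.001]
ft_force: [0.5, -0.0, -1.2]
grip_width: 0.0174
grasp_force: 59.1
```

>>> drive_tool(increments=[[[8,33,0],[0,0,0],0],[[8,33,0],[0,0,0],0],[[0,13,0],[0,0,0],0],[[0,0,-20],[0,0,0],0],[[0,0,-30],[0,0,0],0],[[0,0,-35],[0,0,0],0],[[0,0,-25],[0,0,0],0],[[0,0,-11.6],[0,0,0],0]])

```text
clock: 19.0
eef_pos: [0.471, 0.3297, 0.1718]
tool_rot: [0.689, 0.725, -0.007, -0.001]
ft_force: [-1.4, -0.3, -1.0]
grip_width: 0.0172
grasp_force: 59.1
```

>>> drive_tool(increments=[[[0,0,0],[0,0,0],0],[[0,0,0],[0,0,0],0],[[0,0,0],[0,0,0],0],[[0,0,0],[0,0,0],0]])

```text
clock: 19.33
eef_pos: [0.4759, 0.3334, 0.1797]
tool_rot: [0.689, 0.725, 0.001, 0.0]
ft_force: [0.1, 0.5, -0.9]
grip_width: 0.0174
grasp_force: 59.1
```

>>> drive_tool(increments=[[[10,0.5,0],[0,0,0],0],[[15,0.8,0],[0,0,0],0],[[15,0.7,0],[0,0,0],0],[[15,0.8,0],[0,0,0],0],[[0,0,0],[0,0,0],0],[[0,0,0],[0,0,0],0]])

```text
clock: 19.83
eef_pos: [0.5311, 0.3361, 0.1792]
tool_rot: [0.689, 0.725, 0.001, 0.0]
ft_force: [-1.3, -0.5, -1.2]
grip_width: 0.0176
grasp_force: 59.2
```

>>> drive_tool(increments=[[[10,0.5,0],[0,0,0],0],[[10,0.5,0],[0,0,0],0],[[10,0.5,0],[0,0,0],0],[[10,0.5,0],[0,0,0],0],[[4.5,0.2,0],[0,0,0],0],[[0,0,0],[0,0,0],0],[[0,0,0],[0,0,0],0]])

```text
clock: 20.42
eef_pos: [0.5742, 0.3383, 0.1785]
tool_rot: [0.689, 0.725, -0.0, -0.0]
ft_force: [-0.2, -0.7, -1.3]
grip_width: 0.0177
grasp_force: 59.2
```

>>> drive_tool(increments=[[[0.5,0,-4],[0,0,0],0],[[0,0,-4],[0,0,0],0],[[0,0,-3],[0,0,0],0],[[0,0,-2],[0,0,0],0],[[0,0,-1],[0,0,0],0],[[0,0,0],[0,0,0],0],[[0,0,0],[0,0,0],0],[[0,0,0],[0,0,0],0]])

```text
clock: 21.08
eef_pos: [0.5753, 0.3383, 0.1644]
tool_rot: [0.689, 0.725, 0.0, -0.0]
ft_force: [-0.6, -0.1, 0.1]
grip_width: 0.0172
grasp_force: 59.2
```

>>> drive_tool(increments=[[[0,0,-0.2],[0,0,0],0],[[0,0,0],[0,0,0],1],[[0,0,0],[0,0,0],1],[[0,0,0],[0,0,0],1],[[0,0,0],[0,0,0],1],[[0,0,0],[0,0,0],1],[[0,0,0],[0,0,0],1],[[0,0,0],[0,0,0],1]])

```text
clock: 21.75
eef_pos: [0.5754, 0.3383, 0.1641]
tool_rot: [0.689, 0.725, 0.0, 0.0]
ft_force: [-0.1, 1.1, 0.3]
grip_width: 0.0852
grasp_force: 0.0
```

>>> drive_tool(increments=[[[0,0,10],[0,0,0],1],[[0,0,20],[0,0,0],1],[[0,0,30],[0,0,0],1],[[0,0,35],[0,0,0],1],[[-20,-20,25],[0,0,0],1],[[-25,-25,0],[0,0,0],1],[[0,0,0],[0,0,0],1],[[0,0,0],[0,0,0],1]])

```text
clock: 22.42
eef_pos: [0.5288, 0.2919, 0.2853]
tool_rot: [0.689, 0.725, -0.0, -0.0]
ft_force: [0.8, -0.3, 0.3]
grip_width: 0.0856
grasp_force: 0.0
```

Run:
```python
from h import *
c=camera("wrist");t=camera("top");s=camera("scene")
a=cv2.resize(c["image"],(400,300));b=cv2.resize(t["image"],(400,300))
d=cv2.resize(s["image"][200:350,300:500],(400,300));e=cv2.resize(s["image"][150:330,100:340],(400,300))
cv2.imwrite("pics/end.png",np.vstack([np.hstack([a,b]),np.hstack([d,e])])[:,:,::-1])
for x in silhouettes("rod",c)[:3]:print(x["conf"],x["bbox"])
for x in silhouettes("strip",t)[:3]:print(x["conf"],x["bbox"],at(t,x["bbox"][:2],.008),at(t,x["bbox"][2:],.008))
```

```text
0.94 [58.7, 163.7, 163.7, 266.1]
0.71 [156.6, 31.2, 188.7, 125.3]
0.63 [319.5, 128.9, 366.0, 171.4]
0.55 [367.1, 213.3, 413.0, 262.5] [ 0.52437302 -0.27140436  0.008     ] [ 0.3655295  -0.41756116  0.008     ]
0.49 [296.9, 214.6, 307.7, 249.9] [ 0.51641515 -0.03933057  0.008     ] [ 0.40109174 -0.07544661  0.008     ]
```

View pics/end.png

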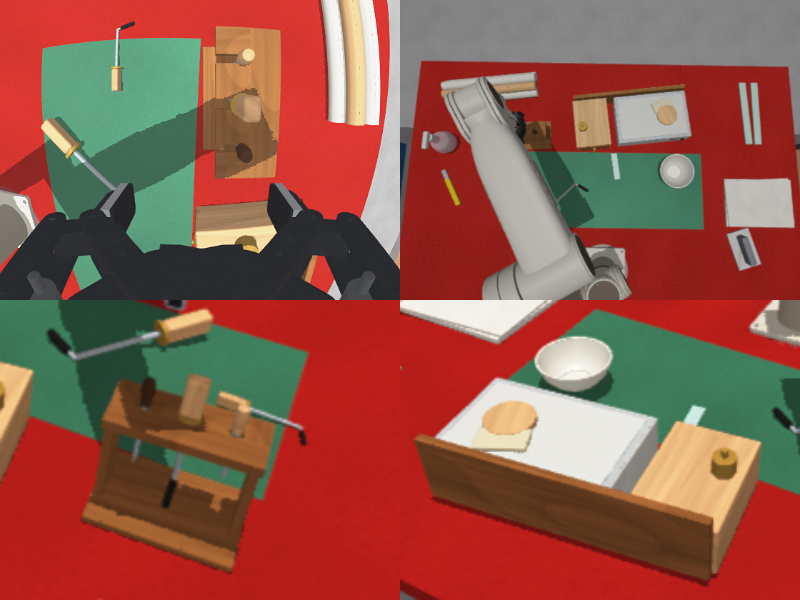

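The rod hangs upright in the middle slot, at (195,395) in the lower-left panel. The strip lies clear of the gap at (615,167) in the top panel, and the other things stand where they were.

```bash
python3 -c "
from workcell import job_done
print(job_done())"
```

```text
the job is handed in; nothing more can be done
None
```

The glass strip lies about 20 mm clear of the gap's mouth, the rod hangs back in the middle slot and is let go, nothing else was moved, and the job is handed in at about 22 s.

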